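# Lock the lid on the pressure multicooker

### The job

Close the pressure cooker for cooking: take the lid from the bar by its handle, set it level on the pot with its lugs in the gaps, and turn it clockwise (seen from above) until the ramps have drawn it snug on the sealing ring: firmly tight, but not forced, because over-tightening damages the ring. Then let go of it, and leave the other things on the bar as they are.

Things in the scene. Friction and masses are not known exactly. Their poses are not given: they have to be found in the camera images.
- cooker: electric pressure multicooker, fixed on the bar: steel body 250 mm across, black trim, black side handles on its +y and -y (303 mm over both), control panel on +x; origin under its centre on the bar, z up the pot's axis. Black shoulder 175 mm up; above it the pot's steel neck, 183 mm across, rim 200 mm up
- ring_top (a point): centre of the pot's mouth at the mean height of the grey silicone sealing ring's top, 212 mm above the bar; ring 160 mm across. With wear the ring's top is really up to 1.5 mm higher or lower, which this point does not show. The ring as a whole gives about 1 mm per 12 N
- lugs: four outward steel lugs on the pot's neck; same origin and axes as cooker; 205 mm across, 4 mm thick, 186 to 197 mm up, a stop at each end. Their undersides are ramps: they draw the lid down 0.145 mm per degree of clockwise turn (up to 5 mm in all). What holds the lid must sink with it, or it pulls on the lugs
- gap (a point): middle of one of the four 40 degree gaps between the pot's lugs, 98 mm from the axis on the cooker's +x; the others are on its +y, -x and -y, so two face the side handles. The lid's 28 degree lugs drop through them if it is within 6 degrees and 2 mm of centred
- lid: the lid, right way up on the bar at first: steel, 220 mm across, 0.5 kg; origin at the centre of its skirt's lower edge, z up; skirt 26 mm deep, 210 mm across inside; top face 34 to 39 mm above the origin; a valve knob (22 mm across, up to 50 mm) stands 76 mm from the axis, clear of the handle. Seated but not yet turned, its origin is 183 to 188 mm above the bar
- lid_handle (a point): centre of the lid's black bar handle, on the lid's axis 62 mm above its origin; the bar lies along the lid's x: 120 mm long, 26 wide, 24 high. Turned by it, the lid first moves freely (about 0.1 N m) for 8 to 32 degrees depending on wear, then ever stiffer, snug 4 to 6 degrees later. 0.40 to 0.55 N m of twist with 0 to 5 N of push down is snug; 0.8 N m is forced
- lid_lug (a point): middle of one of the lid's four inward lugs, 100 mm from the axis on its +x, at the skirt's foot; the others are on +y, -x and -y, so they lie under the handle's ends and square to it: the lid fits in four ways, a quarter turn apart. The lugs hold by themselves when the lid is let go; snug, 7 to 17 N hangs on them
- bowl: navy ceramic bowl, 150 mm across, 65 mm high; origin under its centre
- scoop: aluminium cereal scoop, about 190 mm long, lying on the bar; origin on the bar under its middle, handle to -x
- cereal: closed clear acrylic cereal container with a white lid, 100 x 190 x 245 mm; origin under its centre
- mug: white mug, 82 mm across, 95 mm high; origin under its centre
- jar: glass jar with a metal cap, 80 mm across, 130 mm high; origin under its centre
Things that resemble listed ones, but are neither listed nor needed, are in the scene too. Leave any pink or yellow look-alike of the lid alone.

How it is judged:
On the way, in this order (a step that is already met when the one before it is completed fails the run):
1. the lid is set down level on the pot, centred over its neck, not yet on the ramps (z of lid in the frame of cooker below 0.19 m and horizontal distance between lid and cooker below 0.005 m and angle between lid's own z axis and vertical below 0.03 rad and contact force between lid and lugs below 7 N), for 0.1 s.
2. the ramps have drawn the lid snug on the ring (7 N or more on the lugs) (contact force between lid and lugs above 7 N and z of lid in the frame of cooker below 0.19 m), for 0.2 s.
At the end, for the whole second after the job is handed in: The lid sits level on the pot (within 1.7 degrees), centred within 5 mm, its origin less than 190 mm above the bar, at rest and released, with its lugs under the pot's lugs pressing on them with 7 to 17 N (all of step 2 and contact force between lid and lugs below 17 N and horizontal distance between lid and cooker below 0.005 m and angle between lid's own z axis and vertical below 0.03 rad and linear speed of lid below 0.01 m/s); the robot touches nothing.
It fails at once if the lid is forced: more than 24 N between its lugs and the pot's lugs (contact force between lid and lugs above 24 N).
It fails at once if the lid is rammed: more than 55 N in all between lid and cooker (contact force between lid and cooker above 55 N).
It fails at once if another thing on the bar is moved by more than 20 mm (distance of any of bowl, scoop, cereal, mug, jar from where it was at the start of the episode above 0.02 m).
It also fails if it takes over 54 s, if anything falls off the work surface, if the arm or the gripper's body presses on something with over 40 N, if the wrist force passes 120 N, or if a joint passes its speed limit or range.

### The arm

A 7-joint arm with a two-finger parallel gripper is mounted at the origin on the work surface. World frame = base frame: x ahead of the robot, y to its left, z up, the work surface at z = 0. Lengths are in m, angles in rad, forces in N, time in s.
With the tool pointing down it reaches from about 0.4 to 0.85 m from the base axis. Payload 10.4 kg.
Tool frame: the origin (TCP) lies at the centre of the arm's flange, where the gripper is bolted on; the fingertips stand 182 mm ahead of it and the grasp point (between the pads) lies 164 mm ahead of it (r.hold_point_z is the distance from the TCP to the grasp point, in m); z points along the fingers, y is the direction in which the jaws open and shut (so a half turn about z gives the same grasp; the last joint's range is limited). The gripper opens to 87 mm and grips with 3 to 60 N. Pads are 19 mm wide; open, the fingers measure 117 mm over their backs; the gripper's body (75 mm by 190 mm) begins 51 mm behind the grasp point.
Start: joints at [1.236, 0.332, -0.065, 1.46, 0.022, 1.35, -0.088], TCP at [0.192, -0.595, 0.405] pointing down, gripper open.
Joint ranges: [-2.6, 2.6], [-0.5, 2.12], [-1.47, 1.34], [0.16, 2.42], [-1.27, 4.41], [0.06, 2.06], [-2.6, 2.6]. Speed limits (rad/s): [2.22, 2.22, 2.79, 2.79, 3.14, 3.14, 3.14].

### API

Orientations are given as a unit quaternion [x, y, z, w].
In Python, from bench import r, cams, job gives the robot as it stands.
- The arm moves only by the tool carry_out, never from a script. Its argument "rows" is a list of rows, each an object with "jaw": the finger opening in m, from 0 to 0.087; "delta_pos": the shift along the tool's x, y, z in m, a list of three; "yaw": the turn about the tool's z in degrees. A call has 1 to 10 rows; each row shifts and turns the commanded pose from where the row before left it, along the tool's axes as they then stand; what a row does not reach is not made up. A row lasts 1/10 s, in which the tool goes at most 50 mm and 8.59 degrees, less where a joint would pass 70% of its speed; a pose out of reach is approached as far as the arm can. A call is refused whole if a number of a shift passes 0.05 or a number of a turn 8.59, either way. A call with a gripper value outside its range is refused whole. The fingers move at their own pace and stop on an object; "grip_force" is the grip in N (left out, the last holds). Time passes only in rows, so rows that do not move let the fingers close. It gives the time, the measured TCP pose, the force and the opening at its end, in the units of the state.
- r.read_state(): the state, without advancing time (a new reading comes with each control period).
- cams.camera(name): name is "scene" or "top" or "wrist"; returns a dict with "img" (480x640x3 uint8, blue, green, red), "mtx" (3x3 intrinsics, pixels), "R" (3x3) and "t" (3): a world point X has camera coordinates R X + t. Camera axes: x right, y down, z forward; pixel columns grow to the right and rows downward; lengths in m; the calibration is good to about 2 mm. A picture is of the moment at which its call begins. There is no depth.
- job.close_job(): hands the job in, once; it reports no verdict.
Trained networks look in the newest picture that a camera, given by its name, has taken for a name from the list of things; names that differ only in an ending like _2 or _b are one class to them, and where a whole thing is asked for, a point or a joint stands for the part that bears it (a point fixed in the world has none). Each returns a list of dicts, best first, with "confidence" (0 to 1); they miss things now and then, are a little off and sometimes report something else, mostly with a low value. They report only what shows in the picture. A call takes as long as a camera call. They do not tell look-alikes from the thing itself.
- cams.boxes_of(camera, query): "rect" ([centre column, centre row, width, height] as shares, 0 to 1, of the picture: columns of its width, rows of its height, round what is visible of it).
- cams.outline_of(camera, query): "pixels" (480x640 bool, what is visible of it) and "rect" ([centre column, centre row, width, height] as shares, 0 to 1, of the picture: columns of its width, rows of its height, round what is visible of it).
The state is a dict: "time": time; "joint_positions": joint angles; "joint_vel": joint speeds; "joint_torque": joint torques, N m; "ee_pos": TCP position; "eef_rot": TCP orientation; "ft_force": force on the tool from outside, world axes, zero at the start; "torque": the same for the moment, N m; "width": finger opening in m.
Only numpy, scipy, OpenCV 4.12 (cv2) and the standard library are available. Lean on these libraries where they do the work, as an engineer would, in place of code of your own. Each camera call takes 0.05 s, during which the arm holds its last target.

## Working session

There is one attempt and no reset: what is moved stays moved. The work goes in short steps, Python scripts to look and compute and a tool call to move; the robot and the scene stay as the last step left them, time stands still between calls to the robot, and variables do not carry over. Pictures are saved under pics/ and viewed, and the job is handed in when it is done.

Besides the shell and the picture viewer there is one more tool, called after "Emit:" by a JSON object that holds its "op" and its "data", one argument or row to a line. carry_out: Moves the arm, as the interface text tells. Its arguments: {"type":"object","properties":{"rows":{"type":"array"},"grip_force":{"type":"number"}},"required":["rows"]}

```bash
ls; mkdir -p pics
python3 - <<'E'
from bench import r,cams,job
import cv2
print(r.read_state(), r.hold_point_z)
for n in ["scene","top","wrist"]:
    c=cams.camera(n); cv2.imwrite(f"pics/{n}0.png",c["img"]); print(n,c["mtx"].round(1).tolist(),c["R"].round(4).tolist(),c["t"].round(4).tolist())
    if n!="wrist":
        for q in ["cooker","lid","lid_handle","bowl","scoop","cereal","mug","jar"]:
            print(q,[( round(b["confidence"],2),[round(x*s,0) for x,s in zip(b["rect"],[640,480,640,480])]) for b in cams.boxes_of(n,q)])
E
```

```text
pics
{'time': 0.0, 'joint_positions': array([ 1.23643265,  0.33286285, -0.06468816,  1.46095726,  0.02157952,
        1.34991441, -0.08850411]), 'joint_vel': array([ 1.77727569e-03,  1.48781517e-04,  5.27353126e-04,  1.23757826e-03,
        3.95705389e-04,  1.18474371e-03, -3.54378960e-05]), 'joint_torque': array([ 4.95295772e-04, -6.23249388e+01,  2.48217839e-02, -3.89907861e+01,
       -6.13019359e-02,  3.94631142e-02,  1.14911159e-04]), 'ee_pos': array([ 0.19167136, -0.5947398 ,  0.40395175]), 'eef_rot': array([ 9.87874631e-01,  1.55252018e-01, -1.38285460e-04, -7.10336522e-04]), 'ft_force': array([-0.61615155, -0.29582691, -0.73659249]), 'torque': array([-0.01421646,  0.03541155, -0.00119777]), 'width': 0.08734568102076667} 0.1635
scene [[580.6, 0.0, 319.0], [0.0, 580.6, 233.6], [0.0, 0.0, 1.0]] [[-0.366, 0.9305, -0.0147], [0.6894, 0.2605, -0.6759], [-0.6251, -0.2575, -0.7369]] [0.1677, -0.2477, 1.9943]
cooker [(0.87, [222.0, 234.0, 109.0, 106.0]), (0.44, [217.0, 213.0, 72.0, 53.0])]
lid [(0.9, [432.0, 226.0, 76.0, 55.0]), (0.87, [395.0, 385.0, 93.0, 86.0]), (0.75, [392.0, 289.0,
[... 697 characters left out ...]
5.0]), (0.65, [376.0, 162.0, 28.0, 42.0])]
lid [(0.81, [249.0, 347.0, 74.0, 77.0]), (0.81, [245.0, 169.0, 70.0, 67.0]), (0.69, [272.0, 253.0, 72.0, 73.0])]
lid_handle [(0.96, [272.0, 251.0, 71.0, 77.0]), (0.78, [244.0, 172.0, 72.0, 70.0]), (0.76, [248.0, 346.0, 74.0, 71.0])]
bowl [(0.94, [330.0, 160.0, 50.0, 46.0]), (0.28, [375.0, 161.0, 31.0, 36.0])]
scoop [(0.65, [343.0, 272.0, 20.0, 62.0])]
cereal [(0.84, [148.0, 286.0, 103.0, 56.0])]
mug [(0.65, [505.0, 303.0, 42.0, 40.0])]
jar [(0.94, [376.0, 161.0, 29.0, 43.0])]
wrist [[391.1, 0.0, 321.4], [0.0, 391.1, 242.2], [0.0, 0.0, 1.0]] [[0.3063, -0.952, -0.0003], [-0.9123, -0.2936, 0.2854], [-0.2718, -0.0871, -0.9584]] [-0.625, -0.0335, 0.3918]
```

View pics/scene0.png

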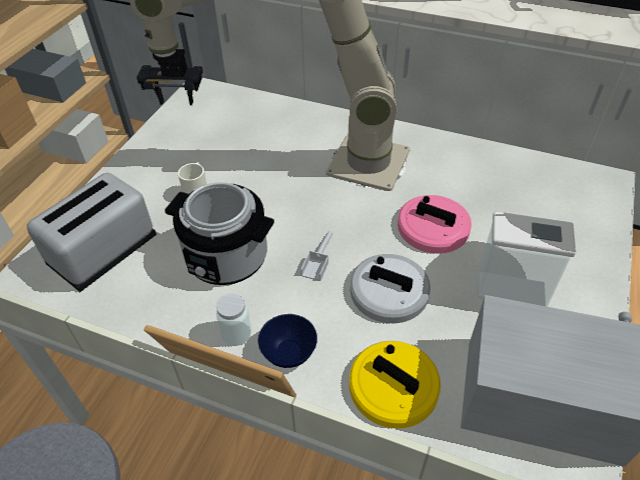

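View pics/top0.png

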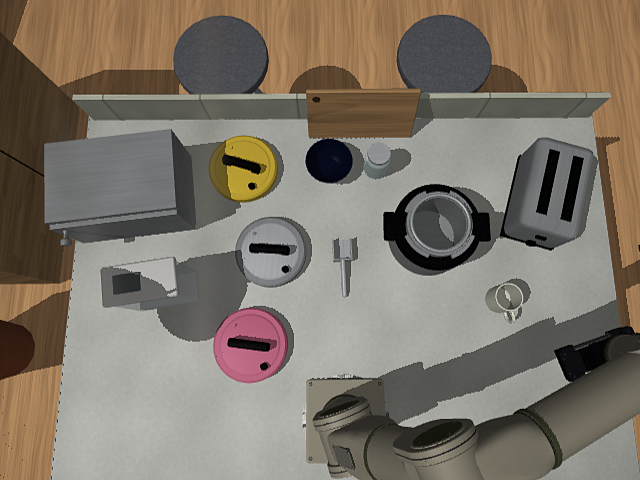

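View pics/wrist0.png

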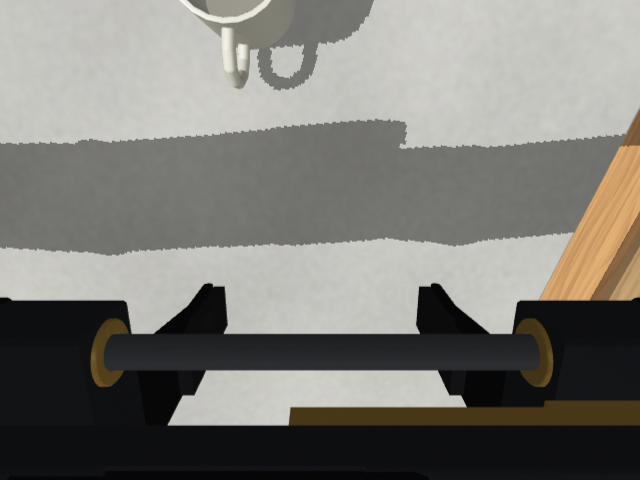

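Run:
```python
from bench import r,cams,job
import cv2,numpy as np,pickle
D={}
for n in ["scene","top"]:
    c=cams.camera(n); D[n]=c
    for q in ["cooker","lid"]:
        D[n+q]=[(o["confidence"],o["pixels"],o["rect"]) for o in cams.outline_of(n,q)]
        for o in D[n+q]: print(n,q,round(o[0],2),(np.array(o[2])*[640,480,640,480]).round(0),o[1].sum())
pickle.dump(D,open("d0.pkl","wb"))
t=D["top"]["img"];s=D["scene"]["img"]
f=lambda im,x0,y0,w,h:cv2.resize(im[y0:y0+h,x0:x0+w],(400,300),interpolation=cv2.INTER_CUBIC)
out=np.vstack([np.hstack([f(t,212,197,120,90),f(t,370,180,140,105)]),np.hstack([f(s,331,240,120,90),f(s,155,175,140,105)])])
cv2.imwrite("pics/crop1.png",out)
```

```text
scene cooker 0.7 [220. 233. 110. 103.] 8106
scene lid 0.9 [390. 290.  76.  70.] 4428
scene lid 0.9 [395. 387.  91.  86.] 6302
scene lid 0.76 [433. 226.  74.  55.] 3432
top cooker 0.58 [436. 230. 108.  94.] 7162
top lid 0.94 [242. 168.  72.  68.] 3726
top lid 0.83 [271. 253.  75.  74.] 3931
top lid 0.81 [249. 345.  73.  76.] 4275
```

View pics/crop1.png

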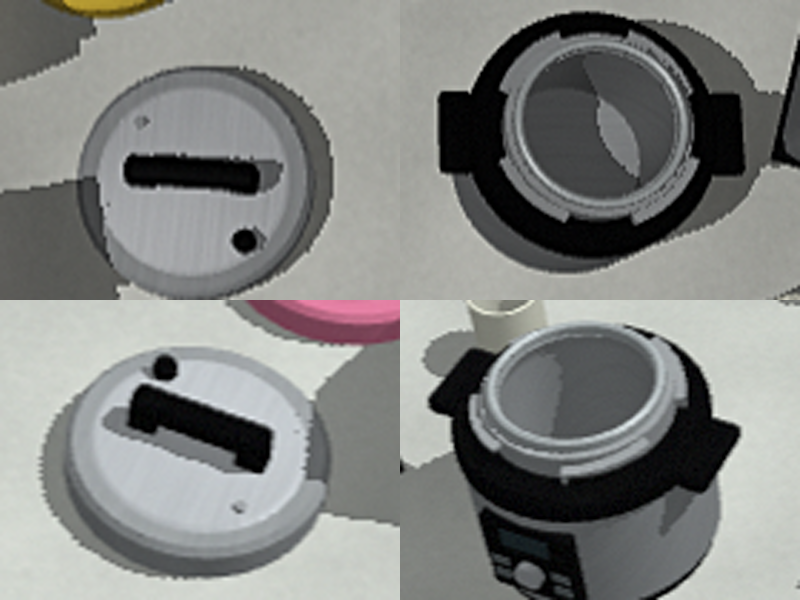

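```bash
cat > h.py <<'E'
import numpy as np,cv2
from scipy.optimize import minimize
def proj(c,X):
    X=np.atleast_2d(X); p=X@np.array(c["R"]).T+np.array(c["t"]); p=p@np.array(c["mtx"]).T; return p[:,:2]/p[:,2:]
def unproj(c,uv,z):
    uv=np.atleast_2d(uv).astype(float); R=np.array(c["R"]);t=np.array(c["t"])
    d=np.c_[uv,np.ones(len(uv))]@np.linalg.inv(c["mtx"]).T@R; o=-R.T@t
    return (o+d*((z-o[2])/d[:,2])[:,None])
A=np.linspace(0,2*np.pi,73)[:-1]
def circ(x,y,rad,z): return np.c_[x+rad*np.cos(A),y+rad*np.sin(A),np.full(72,z)]
def blackrect(c,mask,z,thr=45):
    im=c["img"].max(2); m=((im<thr)&mask).astype(np.uint8)
    n,l,s,ce=cv2.connectedComponentsWithStats(m)
    return l,s,ce
E
python3 - <<'E'
import pickle; from h import *
D=pickle.load(open("d0.pkl","rb"))
def sil(c,parts):
    im=np.zeros((480*4,640*4),np.uint8)
    for P in parts:
        cv2.fillConvexPoly(im,cv2.convexHull(((proj(c,P)+.5)*4).astype(np.float32)).round().astype(np.int32),255)
    return cv2.resize(im,(640,480),interpolation=cv2.INTER_AREA)/255.
def fit(n,mask,parts,x0):
    c=D[n]
    def cost(p): return np.abs(sil(c,parts(p))-mask).sum()
    best=minimize(cost,x0,method="Nelder-Mead",options=dict(initial_simplex=np.array([x0]+[np.array(x0)+d for d in np.diag([.015,.015,.15][:len(x0)])]),xatol=1e-4))
    return best.x,best.fun
lidp=lambda p:[np.r_[circ(p[0],p[1],.110,0),circ(p[0],p[1],.110,.026),circ(p[0],p[1],.09,.036)]]
def cook(p):
    x,y,a=p; u=np.array([-np.sin(a),np.cos(a),0]);v=np.array([np.cos(a),np.sin(a),0])
    P=[circ(x,y,.125,.0),circ(x,y,.125,.175)]
    b=np.array([[x,y,0]])
    H=np.array([b[0]+s*.1515*u+w*.035*v+[0,0,z] for s in(1,-1) for w in (1,-1) for z in(.15,.175)])
    return [np.r_[P[0],P[1]],H,np.r_[circ(x,y,.0915,.175),circ(x,y,.0915,.2)]]
for n,i in [("scene",0),("top",1)]:
    m=D[n+"lid"][i][1]; ys,xs=np.nonzero(m); g=unproj(D[n],[[xs.mean(),ys.mean()]],.02)[0]
    x,f=fit(n,m,lidp,list(g[:2])); print(n,"lid",x.round(4),f,m.sum())
    # handle
    l,s,ce=blackrect(D[n],m,.074)
    for k in range(1,len(s)):
        if s[k][4]>150:
            pts=np.argwhere(l==k)[:,::-1]
            W=unproj(D[n],pts,.070)[:,:2]; W=W.astype(np.float32)
            R=cv2.minAreaRect(W*1000); cc=W.mean(0); u=np.linalg.svd(W-cc,full_matrices=False)[2][0]
            print(" handle",R,cc,np.degrees(np.arctan2(u[1],u[0])))
    m=D[n+"cooker"][0][1]; ys,xs=np.nonzero(m); g=unproj(D[n],[[xs.mean(),ys.mean()]],.12)[0]
    x,f=fit(n,m,cook,[g[0],g[1],0.]); print(n,"cooker",x.round(4),f,m.sum())
E
```

```text
scene lid [0.4994 0.2277] 68.08235294117647 4428
 handle ((514.379150390625, 229.50509643554688), (120.66485595703125, 44.720863342285156), 85.5806655883789) [0.51179725 0.2300337 ] 84.32752
scene cooker [ 0.5394 -0.2639  0.0108] 471.7764705882353 8106
top lid [0.5016 0.2285] 62.635294117647064 3931
 handle ((500.0976867675781, 225.6854248046875), (122.19930267333984, 28.3062686920166), 85.95565032958984) [0.50016284 0.22522862] -94.48517
top cooker [ 0.5434 -0.2604 -0.029 ] 257.4431372549019 7162
```

```bash
cat >> h.py <<'E'
from scipy.spatial.transform import Rotation as Ro
def plan(st,target,ydeg=None):
    "tool-frame delta to TCP target (world), yaw about tool z so tool y points at ydeg"
    R=Ro.from_quat(st["eef_rot"]).as_matrix(); d=R.T@(np.array(target)-st["ee_pos"])
    y=np.degrees(np.arctan2(R[1,1],R[0,1])); out=[d.round(4),"tool y at",round(y,2),"tilt",np.degrees(np.arccos(-R[2,2])).round(2)]
    if ydeg is not None: out+=["yaw",round(-((ydeg-y+90)%180-90),2)]
    return out
E
python3 - <<'E'
from bench import r,cams
from h import *
c=cams.camera("wrist");st=r.read_state();R=Ro.from_quat(st["eef_rot"]).as_matrix()
C=-np.array(c["R"]).T@c["t"]
print(C,"cam in tool",R.T@(C-st["ee_pos"]),"cam axes in tool",(R.T@np.array(c["R"]).T).round(3))
print(plan(st,[0.54,-.262,.50],-26))
E
```

```text
[ 0.26728225 -0.57065195  0.38483473] cam in tool [0.07931054 0.00013775 0.01994209] cam axes in tool [[-0.001 -0.958 -0.285]
 [ 1.    -0.    -0.001]
 [ 0.    -0.285  0.958]]
[array([ 0.4336, -0.21  , -0.0952]), 'tool y at', np.float64(-72.14), 'tilt', np.float64(0.0), 'yaw', np.float64(-46.14)]
```

Run:
```python
from bench import r,cams
from h import *
st=r.read_state()
print(plan(st,[0.542,-.332,.58],0))
```

```text
[array([ 0.414 , -0.1427, -0.1752]), 'tool y at', np.float64(-72.14), 'tilt', np.float64(0.0), 'yaw', np.float64(-72.14)]
```

Emit:
{"op": "carry_out", "data": {
  "rows": [
    {"jaw": 0.087,"delta_pos": [0.0414,-0.0143,-0.0175],"yaw": 0},
    {"jaw": 0.087,"delta_pos": [0.0414,-0.0143,-0.0175],"yaw": 0},
    {"jaw": 0.087,"delta_pos": [0.0414,-0.0143,-0.0175],"yaw": 0},
    {"jaw": 0.087,"delta_pos": [0.0414,-0.0143,-0.0175],"yaw": 0},
    {"jaw": 0.087,"delta_pos": [0.0414,-0.0143,-0.0175],"yaw": 0},
    {"jaw": 0.087,"delta_pos": [0.0414,-0.0143,-0.0175],"yaw": 0},
    {"jaw": 0.087,"delta_pos": [0.0414,-0.0143,-0.0175],"yaw": 0},
    {"jaw": 0.087,"delta_pos": [0.0414,-0.0143,-0.0175],"yaw": 0},
    {"jaw": 0.087,"delta_pos": [0.0414,-0.0143,-0.0175],"yaw": 0},
    {"jaw": 0.087,"delta_pos": [0.0414,-0.0143,-0.0175],"yaw": 0}
  ]
}}

```text
time: 2.3
ee_pos: [0.5429, -0.3305, 0.5808]
eef_rot: [0.988, 0.155, 0.0, 0.0]
ft_force: [0.2, 0.1, -0.1]
width: 0.0869
```

Emit:
{"op": "carry_out", "data": {
  "rows": [
    {"jaw": 0.087,"delta_pos": [0,0,0],"yaw": -8},
    {"jaw": 0.087,"delta_pos": [0,0,0],"yaw": -8},
    {"jaw": 0.087,"delta_pos": [0,0,0],"yaw": -8},
    {"jaw": 0.087,"delta_pos": [0,0,0],"yaw": -8},
    {"jaw": 0.087,"delta_pos": [0,0,0],"yaw": -8},
    {"jaw": 0.087,"delta_pos": [0,0,0],"yaw": -8},
    {"jaw": 0.087,"delta_pos": [0,0,0],"yaw": -8},
    {"jaw": 0.087,"delta_pos": [0,0,0],"yaw": -8},
    {"jaw": 0.087,"delta_pos": [0,0,0],"yaw": -8},
    {"jaw": 0.087,"delta_pos": [0,0,0],"yaw": 0}
  ]
}}

```text
time: 3.3
ee_pos: [0.5419, -0.3319, 0.5797]
eef_rot: [0.707, 0.707, 0.0, -0.0]
ft_force: [0.2, 0.7, -1.1]
width: 0.087
```

Run:
```python
from bench import r,cams
from h import *
import pickle
st=r.read_state(); print(st["time"],st["joint_positions"].round(3),st["joint_vel"].round(3).max())
print(plan(st,[0.542,-.332,.58],0))
c=cams.camera("wrist"); cv2.imwrite("pics/wrist1.png",c["img"]); pickle.dump(c,open("w1.pkl","wb"))
```

```text
3.3 [ 0.79   0.374 -0.469  1.072  0.168  1.73   0.376] 0.017
[array([-0.0001,  0.0001, -0.0003]), 'tool y at', np.float64(-0.01), 'tilt', np.float64(0.01), 'yaw', np.float64(-0.01)]
```

View pics/wrist1.png

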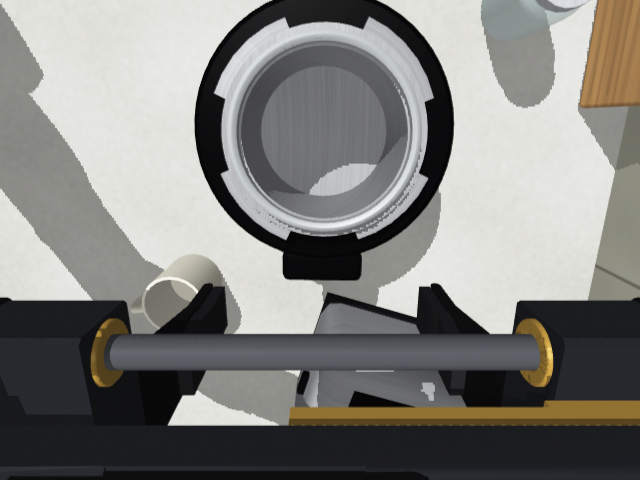

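```bash
cat >> h.py <<'E'
def fitpot(c,x0,thr=60):
    im=cv2.GaussianBlur(c["img"].max(2),(0,0),.7).astype(np.float32)
    rr=np.linspace(.0945,.1095,16); th=np.radians(np.arange(0,360,1.))
    RR,TT=np.meshgrid(rr,th); 
    exp=lambda: None
    def cost(p):
        ang=(np.degrees(TT)+45)%90-45
        X=np.c_[(p[0]+RR*np.cos(TT+p[2])).ravel(),(p[1]+RR*np.sin(TT+p[2])).ravel(),np.full(RR.size,.197)]
        uv=proj(c,X).astype(np.float32)
        v=cv2.remap(im,uv[:,0].reshape(RR.shape),uv[:,1].reshape(RR.shape),cv2.INTER_LINEAR,borderValue=-1)
        E=(RR<.1025)&(np.abs(ang)>20)
        b=1/(1+np.exp(-(v-thr)/15)); ok=v>=0
        return (np.abs(b-E)*ok).sum()/ok.sum()
    best=None
    for a0 in (-.1,0,.1):
        x=np.array([x0[0],x0[1],a0]); s=minimize(cost,x,method="Nelder-Mead",options=dict(initial_simplex=np.array([x]+[x+d for d in np.diag([.008,.008,.08])]),xatol=1e-5,fatol=1e-6))
        if best is None or s.fun<best.fun: best=s
    return best.x,best.fun
E
python3 - <<'E'
from h import *
import pickle
c=pickle.load(open("w1.pkl","rb"))
x,f=fitpot(c,[.542,-.262]); print(x.round(4),np.degrees(x[2]),f)
im=c["img"].copy()
for rad,z in[(.1025,.197),(.0915,.2),(.125,.175)]:
    cv2.polylines(im,[(proj(c,circ(x[0],x[1],rad,z))*16).round().astype(np.int32)],True,(0,0,255) ,1,cv2.LINE_AA,4)
for k in range(4):
  for s in(-20,20):
    a=x[2]+np.radians(90*k+s); P=[[x[0]+q*np.cos(a),x[1]+q*np.sin(a),.197] for q in(.09,.112)]
    cv2.polylines(im,[(proj(c,P)*16).round().astype(np.int32)],False,(0,255,0),1,cv2.LINE_AA,4)
cv2.imwrite("pics/fit1.png",cv2.resize(im[0:290,160:480],(640,580),interpolation=cv2.INTER_CUBIC))
E
```

```text
[ 0.5448 -0.2623  0.0006] 0.03359340107980445 0.07220514848142488
```

View pics/fit1.png

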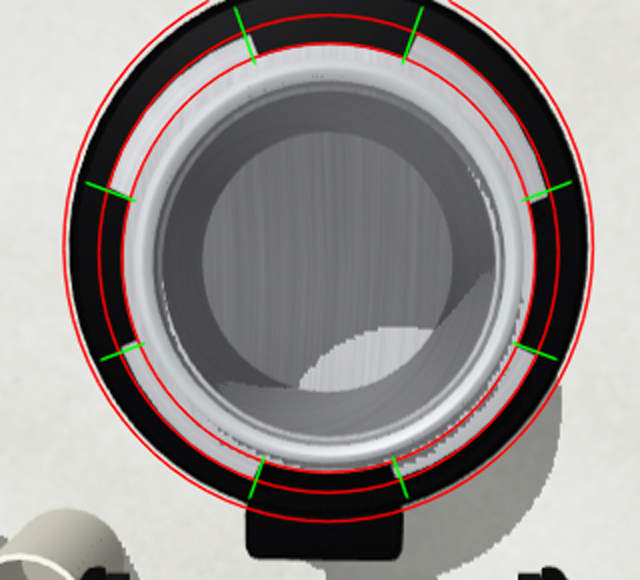

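Emit:
{"op": "carry_out", "data": {
  "rows": [
    {"jaw": 0.087,"delta_pos": [0.049,-0.0042,0],"yaw": 0},
    {"jaw": 0.087,"delta_pos": [0.049,-0.0042,0],"yaw": 0},
    {"jaw": 0.087,"delta_pos": [0.049,-0.0042,0],"yaw": 0},
    {"jaw": 0.087,"delta_pos": [0.049,-0.0042,0],"yaw": 0},
    {"jaw": 0.087,"delta_pos": [0.049,-0.0042,0.02],"yaw": 0},
    {"jaw": 0.087,"delta_pos": [0.049,-0.0042,0.02],"yaw": 0},
    {"jaw": 0.087,"delta_pos": [0.049,-0.0042,0.02],"yaw": 0},
    {"jaw": 0.087,"delta_pos": [0.049,-0.0042,0.02],"yaw": 0},
    {"jaw": 0.087,"delta_pos": [0.049,-0.0042,0.02],"yaw": 0},
    {"jaw": 0.087,"delta_pos": [0.049,-0.0042,0.03],"yaw": 0}
  ]
}}

```text
time: 4.35
ee_pos: [0.5021, 0.1398, 0.4598]
eef_rot: [0.71, 0.705, 0.001, 0.001]
ft_force: [1.7, -0.4, 0.5]
width: 0.087
```

Emit:
{"op": "carry_out", "data": {
  "rows": [
    {"jaw": 0.087,"delta_pos": [0,0,0],"yaw": 0},
    {"jaw": 0.087,"delta_pos": [0,0,0],"yaw": 0},
    {"jaw": 0.087,"delta_pos": [0,0,0],"yaw": 0}
  ]
}}

```text
time: 4.65
ee_pos: [0.5032, 0.1366, 0.46]
eef_rot: [0.709, 0.705, 0.0, 0.0]
ft_force: [1.0, -0.3, 0.3]
width: 0.0874
```

Run:
```python
from bench import r,cams
from h import *
import pickle
st=r.read_state(); print(st["time"],st["joint_positions"].round(3),abs(st["joint_vel"]).round(3).max(),st["ee_pos"])
c=cams.camera("wrist"); cv2.imwrite("pics/wrist2.png",c["img"]); 
o=[(a["confidence"],a["pixels"],a["rect"]) for a in cams.outline_of("wrist","lid")]
for a in o: print(a[0],np.array(a[2])*[640,480,640,480],a[1].sum())
pickle.dump((c,o),open("w2.pkl","wb"))
```

```text
4.65 [ 0.369  0.145 -0.789  1.612  0.105  1.427 -0.436] 0.012 [0.5032264  0.13658911 0.45997814]
0.96 [ 77.12   84.288 154.304 168.624] 23484
0.69 [562.624  64.704 154.816 129.408] 18051
0.57 [320.256 110.736 219.712 217.68 ] 39286
```

View pics/wrist2.png

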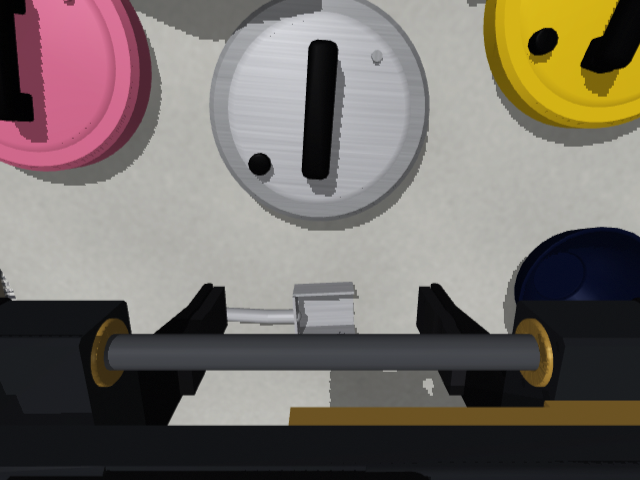

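```bash
cat > lidfit.py <<'E'
from h import *
import pickle
c,o=pickle.load(open("w2.pkl","rb"))
m=o[2][1]
l,s,ce=blackrect(c,cv2.dilate(m.astype(np.uint8),np.ones((3,3)))>0,0)
for k in range(1,len(s)):
    if s[k][4]>300:
        pts=np.argwhere(l==k)[:,::-1]
        for z in(.074,.062):
            W=unproj(c,pts,z)[:,:2]; cc=W.mean(0); u=np.linalg.svd(W-cc,full_matrices=False)[2][0]
            R=cv2.minAreaRect((W*1000).astype(np.float32)); print(s[k][4],z,"c",cc.round(4),"rect",R,"ang",np.degrees(np.arctan2(u[1],u[0]))%180)
# silhouette fit
def sil(P):
    im=np.zeros((480*4,640*4),np.uint8)
    cv2.fillConvexPoly(im,cv2.convexHull(((proj(c,P)+.5)*4).astype(np.float32)).round().astype(np.int32),255)
    return cv2.resize(im,(640,480),interpolation=cv2.INTER_AREA)/255.
for rad in(.110,):
    f=lambda p:np.abs(sil(np.r_[circ(p[0],p[1],rad,0),circ(p[0],p[1],rad,.026)])-m).sum()
    x=np.array([.501,.228]); q=minimize(f,x,method="Nelder-Mead",options=dict(initial_simplex=np.array([x,x+[.01,0],x+[0,.01]]),xatol=1e-5)); print("sil",q.x,q.fun)
im=c["img"].copy()
for rad,z in[(.11,0),(.11,.026)]: cv2.polylines(im,[(proj(c,circ(*q.x,rad,z))*16).round().astype(np.int32)],True,(0,0,255) ,1,cv2.LINE_AA,4)
cv2.imwrite("pics/fit2.png",cv2.resize(im[0:240,180:460],(700,600),interpolation=cv2.INTER_CUBIC))
E
python3 lidfit.py
```

```text
3886 0.074 c [0.5027 0.2289] rect ((502.56695556640625, 226.38233947753906), (117.16268920898438, 25.288156509399414), 85.57276153564453) ang 85.65745190265575
3886 0.062 c [0.5026 0.2294] rect ((502.49945068359375, 226.75021362304688), (121.00411987304688, 26.117246627807617), 85.57273864746094) ang 85.65745190265577
376 0.074 c [0.4473 0.1819] rect ((447.2947998046875, 181.95379638671875), (19.208572387695312, 19.002059936523438), 43.44068908691406) ang 16.710473622021794
376 0.062 c [0.4454 0.1808] rect ((445.4151611328125, 180.8649444580078), (19.83837890625, 19.62507438659668), 43.440574645996094) ang 16.71047362202171
sil [0.50225799 0.22645138] 249.18823529411765
```

View pics/fit2.png

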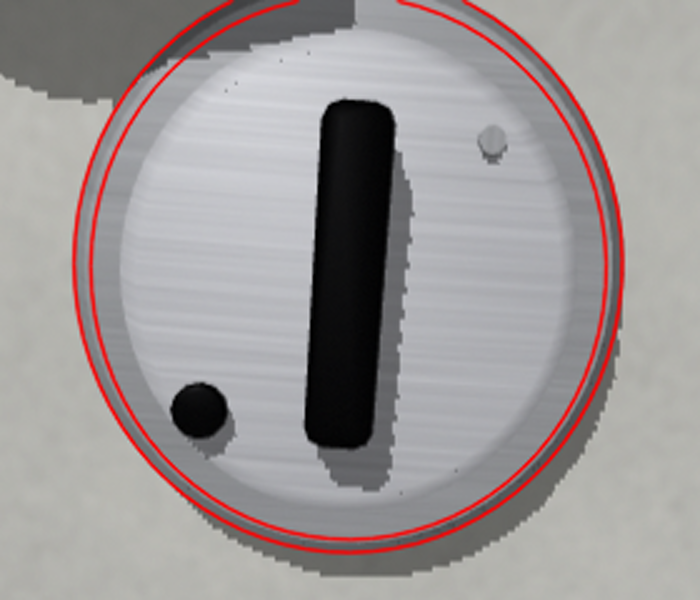

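Run:
```python
from bench import r
from h import *
print(plan(r.read_state(),[0.5024,.2265,.34],-4.4))
```

```text
[array([ 0.0902, -0.0015,  0.1201]), 'tool y at', np.float64(-0.34), 'tilt', np.float64(0.06), 'yaw', np.float64(4.06)]
```

Emit:
{"op": "carry_out", "data": {
  "rows": [
    {"jaw": 0.087,"delta_pos": [0.03,-0.0005,0.04],"yaw": 0},
    {"jaw": 0.087,"delta_pos": [0.03,-0.0005,0.04],"yaw": 0},
    {"jaw": 0.087,"delta_pos": [0.03,-0.0005,0.04],"yaw": 0},
    {"jaw": 0.087,"delta_pos": [0,0,0],"yaw": 4.06},
    {"jaw": 0.087,"delta_pos": [0,0,0],"yaw": 0},
    {"jaw": 0.087,"delta_pos": [0,0,0],"yaw": 0},
    {"jaw": 0.087,"delta_pos": [0,0,0],"yaw": 0}
  ]
}}

```text
time: 5.45
ee_pos: [0.5022, 0.2267, 0.3406]
eef_rot: [0.733, 0.68, 0.001, 0.001]
ft_force: [-0.4, -0.4, 0.4]
width: 0.0866
```

Run:
```python
from bench import r
from h import *
s=r.read_state();print(s["time"],s["ee_pos"],s["ft_force"],s["torque"],plan(s,[0.5024,.2265,.227],-4.4))
```

```text
5.45 [0.50224781 0.22667204 0.34063461] [-0.3651625  -0.41335366  0.39451939] [-0.01519861 -0.11157398  0.04826009] [array([-2.000e-04, -1.000e-04,  1.136e-01]), 'tool y at', np.float64(-4.25), 'tilt', np.float64(0.12), 'yaw', np.float64(0.15)]
```

Emit:
{"op": "carry_out", "data": {
  "rows": [
    {"jaw": 0.087,"delta_pos": [0,0,0.03],"yaw": 0},
    {"jaw": 0.087,"delta_pos": [0,0,0.03],"yaw": 0},
    {"jaw": 0.087,"delta_pos": [0,0,0.03],"yaw": 0},
    {"jaw": 0.087,"delta_pos": [0,0,0.015],"yaw": 0},
    {"jaw": 0.087,"delta_pos": [0,0,0.0085],"yaw": 0},
    {"jaw": 0.087,"delta_pos": [0,0,0],"yaw": 0},
    {"jaw": 0.087,"delta_pos": [0,0,0],"yaw": 0},
    {"jaw": 0.087,"delta_pos": [0,0,0],"yaw": 0}
  ]
}}

```text
time: 6.25
ee_pos: [0.502, 0.2279, 0.2273]
eef_rot: [0.733, 0.681, 0.001, 0.0]
ft_force: [0.3, -0.3, -0.8]
width: 0.0869
```

Emit:
{"op": "carry_out", "data": {
  "rows": [
    {"jaw": 0.04,"delta_pos": [0,0,0],"yaw": 0},
    {"jaw": 0.03,"delta_pos": [0,0,0],"yaw": 0},
    {"jaw": 0.03,"delta_pos": [0,0,0],"yaw": 0},
    {"jaw": 0.0,"delta_pos": [0,0,0],"yaw": 0},
    {"jaw": 0.0,"delta_pos": [0,0,0],"yaw": 0},
    {"jaw": 0.0,"delta_pos": [0,0,0],"yaw": 0},
    {"jaw": 0.0,"delta_pos": [0,0,0],"yaw": 0},
    {"jaw": 0.0,"delta_pos": [0,0,0],"yaw": 0}
  ],
  "grip_force": 50
}}

```text
time: 7.05
ee_pos: [0.5015, 0.2276, 0.226]
eef_rot: [0.733, 0.681, -0.0, 0.0]
ft_force: [0.2, -1.1, 0.4]
width: 0.0309
```

Run:
```python
from bench import r,cams
from h import *
s=r.read_state();print(s["time"],s["ee_pos"],s["ft_force"],s["torque"],s["width"],plan(s,[0.5024,.2265,.227],-4.4))
c=cams.camera("wrist"); cv2.imwrite("pics/wrist3.png",c["img"])
```

```text
7.05 [0.50150891 0.22759842 0.22599146] [ 0.1572011  -1.1001304   0.43195877] [-0.00432776 -0.09359083 -0.00303129] 0.030863046600480143 [array([-0.001,  0.001, -0.001]), 'tool y at', np.float64(-4.19), 'tilt', np.float64(0.0), 'yaw', np.float64(0.21)]
```

View pics/wrist3.png

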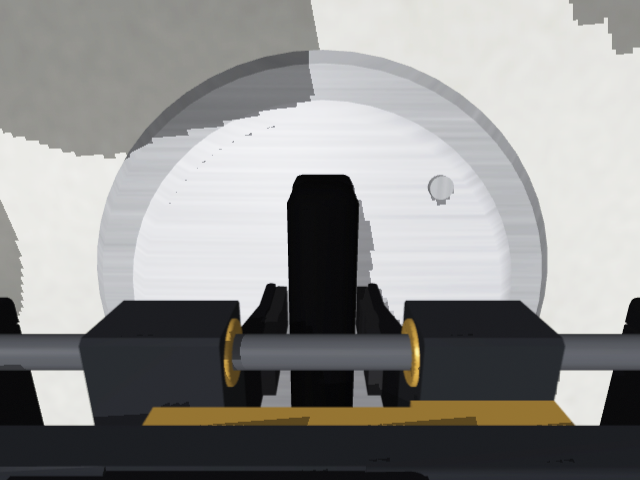

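Emit:
{"op": "carry_out", "data": {
  "rows": [
    {"jaw": 0.0,"delta_pos": [0,0,0],"yaw": 0},
    {"jaw": 0.0,"delta_pos": [0,0,0],"yaw": 0},
    {"jaw": 0.0,"delta_pos": [0,0,0],"yaw": 0},
    {"jaw": 0.0,"delta_pos": [0,0,0],"yaw": 0}
  ]
}}

```text
time: 7.5
ee_pos: [0.5016, 0.2276, 0.226]
eef_rot: [0.733, 0.681, 0.0, 0.0]
ft_force: [0.9, 0.5, -1.0]
width: 0.0256
```

Run:
```python
from bench import r,cams
from h import *
s=r.read_state();print(s["time"],s["ee_pos"],s["ft_force"],s["torque"],s["width"],plan(s,[0.5024,.2265,.227],-4.4))
c=cams.camera("wrist"); cv2.imwrite("pics/wrist4.png",c["img"])
```

```text
7.5 [0.50156587 0.22756708 0.22601639] [ 0.93441018  0.45861825 -1.03540607] [ 0.04470649 -0.10664854 -0.0606625 ] 0.025567558221413964 [array([-0.001 ,  0.0009, -0.001 ]), 'tool y at', np.float64(-4.2), 'tilt', np.float64(0.01), 'yaw', np.float64(0.2)]
```

View pics/wrist4.png

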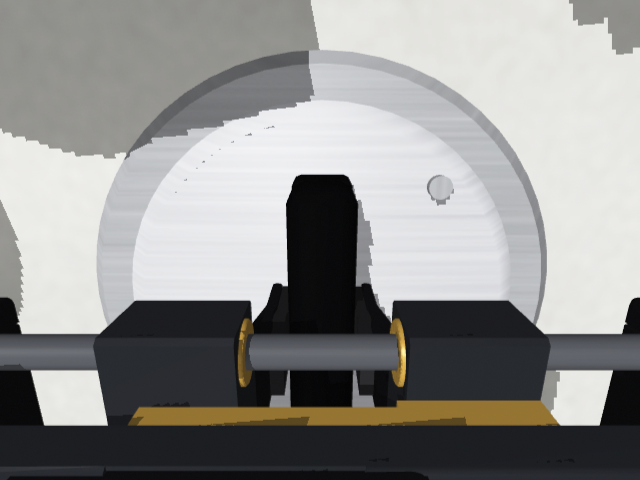

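```bash
cat > lid2.py <<'E'
from h import *
from bench import r,cams
import sys
z0=float(sys.argv[1])
st=r.read_state()
c=cams.camera("wrist")
o=cams.outline_of("wrist","lid")
ms=[a["pixels"] for a in o]
m=max(ms,key=lambda q:q[100:280,150:500].sum())
print([(a["confidence"],a["pixels"].sum()) for a in o])
roi=np.zeros((480,640),bool); roi[:285,:]=1
def sil(P):
    im=np.zeros((480*4,640*4),np.uint8)
    cv2.fillConvexPoly(im,cv2.convexHull(((proj(c,P)+.5)*4).astype(np.float32)).round().astype(np.int32),255)
    return cv2.resize(im,(640,480),interpolation=cv2.INTER_AREA)/255.
f=lambda p:(np.abs(sil(np.r_[circ(p[0],p[1],.11,z0),circ(p[0],p[1],.11,z0+.026)])-m)*roi).sum()
x=st["ee_pos"][:2]; q=minimize(f,x,method="Nelder-Mead",options=dict(initial_simplex=np.array([x,x+[.01,0],x+[0,.01]]),xatol=1e-5)); print("sil",q.x,q.fun)
R=Ro.from_quat(st["eef_rot"]).as_matrix()
print("lid in tool",(R.T@np.r_[q.x-st["ee_pos"][:2],0]).round(4))
im=c["img"].copy()
for z in (z0,z0+.026): cv2.polylines(im,[(proj(c,circ(*q.x,.11,z))*16).round().astype(np.int32)],True,(0,0,255) ,1,cv2.LINE_AA,4)
cv2.imwrite("pics/"+sys.argv[2],im)
E
python3 lid2.py 0 fit3.png
```

```text
[(0.59, np.int64(98558))]
sil [0.50218426 0.22696338] 643.9411764705883
lid in tool [-0.0006  0.0007  0.    ]
```

View pics/fit3.png

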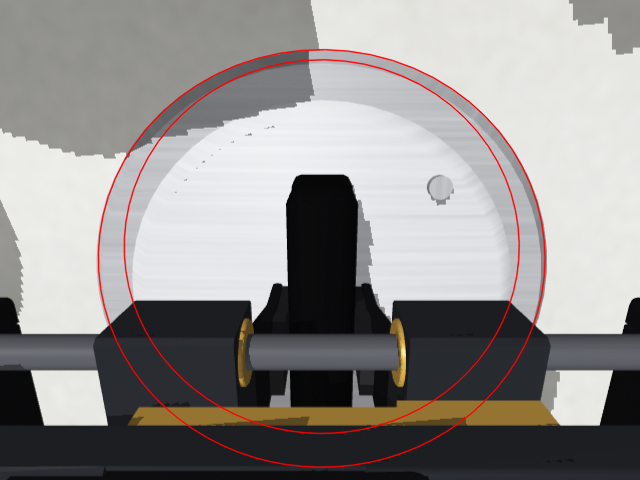

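Emit:
{"op": "carry_out", "data": {
  "rows": [
    {"jaw": 0.0,"delta_pos": [0,0,-0.01],"yaw": 0},
    {"jaw": 0.0,"delta_pos": [0,0,-0.02],"yaw": 0},
    {"jaw": 0.0,"delta_pos": [0,0,-0.035],"yaw": 0},
    {"jaw": 0.0,"delta_pos": [0,0,-0.04],"yaw": 0},
    {"jaw": 0.0,"delta_pos": [0,0,-0.04],"yaw": 0},
    {"jaw": 0.0,"delta_pos": [0,0,-0.04],"yaw": 0},
    {"jaw": 0.0,"delta_pos": [0,0,-0.035],"yaw": 0},
    {"jaw": 0.0,"delta_pos": [0,0,-0.025],"yaw": -4.2},
    {"jaw": 0.0,"delta_pos": [0,0,-0.01],"yaw": 0},
    {"jaw": 0.0,"delta_pos": [0,0,0],"yaw": 0}
  ]
}}

```text
time: 8.65
ee_pos: [0.5013, 0.2278, 0.4818]
eef_rot: [0.708, 0.707, 0.001, 0.0]
ft_force: [-0.2, 0.3, -5.4]
width: 0.0255
```

Run:
```python
from bench import r,cams
from h import *
s=r.read_state();print(s["time"],s["ee_pos"],s["ft_force"],s["torque"],s["width"],plan(s,[0.5441,-.2617,.481],0))
```

```text
8.65 [0.50133961 0.22779094 0.48175362] [-0.20421854  0.30554997 -5.39253052] [ 0.01413342 -0.11584427 -0.01103913] 0.02550666399756495 [array([-0.4894,  0.0435,  0.0007]), 'tool y at', np.float64(-0.09), 'tilt', np.float64(0.07), 'yaw', np.float64(-0.09)]
```

Emit:
{"op": "carry_out", "data": {
  "rows": [
    {"jaw": 0.0,"delta_pos": [-0.02,0.002,0],"yaw": 0},
    {"jaw": 0.0,"delta_pos": [-0.035,0.003,0],"yaw": 0},
    {"jaw": 0.0,"delta_pos": [-0.045,0.004,0],"yaw": 0},
    {"jaw": 0.0,"delta_pos": [-0.045,0.004,0],"yaw": 0},
    {"jaw": 0.0,"delta_pos": [-0.045,0.004,0],"yaw": 0},
    {"jaw": 0.0,"delta_pos": [-0.045,0.004,0],"yaw": 0},
    {"jaw": 0.0,"delta_pos": [-0.045,0.004,0],"yaw": 0},
    {"jaw": 0.0,"delta_pos": [-0.045,0.004,0],"yaw": 0},
    {"jaw": 0.0,"delta_pos": [-0.045,0.004,0],"yaw": 0},
    {"jaw": 0.0,"delta_pos": [-0.045,0.004,0],"yaw": 0}
  ]
}}

```text
time: 9.65
ee_pos: [0.5381, -0.1893, 0.4788]
eef_rot: [0.708, 0.707, -0.001, -0.001]
ft_force: [0.6, 0.9, -4.4]
width: 0.0255
```

Emit:
{"op": "carry_out", "data": {
  "rows": [
    {"jaw": 0.0,"delta_pos": [-0.035,0.003,0],"yaw": 0},
    {"jaw": 0.0,"delta_pos": [-0.025,0.002,0],"yaw": 0},
    {"jaw": 0.0,"delta_pos": [-0.0144,0.0015,0],"yaw": 0},
    {"jaw": 0.0,"delta_pos": [0,0,0],"yaw": 0},
    {"jaw": 0.0,"delta_pos": [0,0,0],"yaw": 0},
    {"jaw": 0.0,"delta_pos": [0,0,0],"yaw": 0},
    {"jaw": 0.0,"delta_pos": [0,0,0],"yaw": 0}
  ]
}}

```text
time: 10.35
ee_pos: [0.5453, -0.2603, 0.4812]
eef_rot: [0.706, 0.708, 0.0, 0.0]
ft_force: [0.6, -0.9, -5.0]
width: 0.0258
```

```bash
python3 - <<'E'
from bench import r,cams
from h import *
s=r.read_state();print(s["time"],s["joint_positions"].round(2),s["ee_pos"],s["ft_force"],s["torque"],s["width"],plan(s,[0.5441,-.2617,.481],0))
E
python3 lid2.py 0.255 fit4.png
python3 - <<'E'
from bench import cams
import cv2,numpy as np
t=cams.camera("top")["img"];s=cams.camera("scene")["img"]
f=lambda im,x0,y0,w,h:cv2.resize(im[y0:y0+h,x0:x0+w],(400,300),interpolation=cv2.INTER_CUBIC)
cv2.imwrite("pics/c4.png",np.hstack([f(t,360,160,180,135),f(s,120,110,200,150)]))
E
```

```text
10.35 [ 0.78  0.3  -0.52  1.37  0.15  1.5   0.27] [ 0.54528121 -0.26034164  0.48120234] [ 0.55709854 -0.88337133 -4.9775199 ] [ 0.0171416  -0.16444167 -0.02209165] 0.02579328863298529 [array([-0.0014, -0.0012,  0.0002]), 'tool y at', np.float64(0.11), 'tilt', np.float64(0.01), 'yaw', np.float64(0.11)]Traceback (most recent call last):
  File "lid2.py", line 9, in <module>
    m=max(ms,key=lambda q:q[100:280,150:500].sum())
ValueError: max() iterable argument is empty
```

View pics/c4.png

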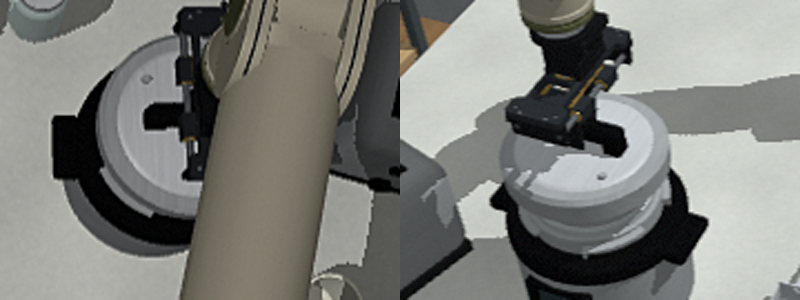

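Emit:
{"op": "carry_out", "data": {
  "rows": [
    {"jaw": 0.0,"delta_pos": [-0.0014,-0.0012,0.01],"yaw": 0},
    {"jaw": 0.0,"delta_pos": [0,0,0.02],"yaw": 0},
    {"jaw": 0.0,"delta_pos": [0,0,0.015],"yaw": 0},
    {"jaw": 0.0,"delta_pos": [0,0,0.007],"yaw": 0},
    {"jaw": 0.0,"delta_pos": [0,0,0],"yaw": 0},
    {"jaw": 0.0,"delta_pos": [0,0,0],"yaw": 0},
    {"jaw": 0.0,"delta_pos": [0,0,0],"yaw": 0}
  ]
}}

```text
time: 11.25
ee_pos: [0.5441, -0.2632, 0.43]
eef_rot: [0.707, 0.707, 0.0, 0.001]
ft_force: [-0.6, -0.2, -4.9]
width: 0.0256
```

```bash
cat > st.py <<'E'
from bench import r,cams
from h import *
s=r.read_state();print(s["time"],s["ee_pos"].round(4),s["ft_force"].round(2),s["torque"].round(3),s["width"].round(4),"lidz",s["ee_pos"][2]-.226,plan(s,[0.5441,-.2617,.481],0))
E
python3 st.py
```

```text
Traceback (most recent call last):
  File "st.py", line 3, in <module>
    s=r.read_state();print(s["time"],s["ee_pos"].round(4),s["ft_force"].round(2),s["torque"].round(3),s["width"].round(4),"lidz",s["ee_pos"][2]-.226,plan(s,[0.5441,-.2617,.481],0))
                                                                                                      ^^^^^^^^^^^^^^^^
AttributeError: 'float' object has no attribute 'round'
```

Emit:
{"op": "carry_out", "data": {
  "rows": [
    {"jaw": 0.0,"delta_pos": [0.0015,0,0],"yaw": 0},
    {"jaw": 0.0,"delta_pos": [0,0,0.003],"yaw": 0},
    {"jaw": 0.0,"delta_pos": [0,0,0],"yaw": 0},
    {"jaw": 0.0,"delta_pos": [0,0,0],"yaw": 0}
  ]
}}

```text
time: 11.65
ee_pos: [0.5438, -0.2617, 0.426]
eef_rot: [0.707, 0.707, -0.0, -0.0]
ft_force: [0.2, -0.2, -5.0]
width: 0.0258
```

```bash
sed -i 's/s\["width"\].round(4)/round(s["width"],4)/' st.py; python3 st.py
python3 - <<'E'
from bench import cams
import cv2,numpy as np
w=cams.camera("wrist")["img"];s=cams.camera("scene")["img"]
f=lambda im,x0,y0,w,h:cv2.resize(im[y0:y0+h,x0:x0+w],(400,300),interpolation=cv2.INTER_CUBIC)
cv2.imwrite("pics/c5.png",np.hstack([f(w,0,0,640,480),f(s,150,140,160,120)]))
E
```

```text
11.65 [ 0.5438 -0.2617  0.426 ] [ 0.2  -0.22 -4.98] [ 0.003 -0.102 -0.039] 0.0258 lidz 0.19999121654636434 [array([-0.    ,  0.0003, -0.055 ]), 'tool y at', np.float64(0.0), 'tilt', np.float64(0.01), 'yaw', np.float64(0.0)]
```

View pics/c5.png

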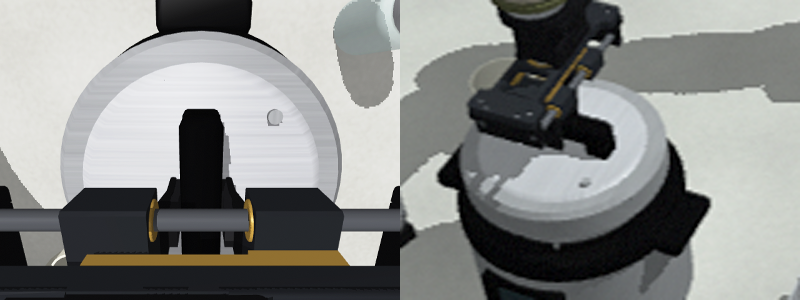

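Emit:
{"op": "carry_out", "data": {
  "rows": [
    {"jaw": 0.0,"delta_pos": [0,0.0003,0.002],"yaw": 0},
    {"jaw": 0.0,"delta_pos": [0,0,0.002],"yaw": 0},
    {"jaw": 0.0,"delta_pos": [0,0,0],"yaw": 0},
    {"jaw": 0.0,"delta_pos": [0,0,0],"yaw": 0}
  ]
}}

```text
time: 12.15
ee_pos: [0.5441, -0.2617, 0.4219]
eef_rot: [0.707, 0.707, -0.0, -0.0]
ft_force: [1.3, -1.3, -5.0]
width: 0.0258
```

Emit:
{"op": "carry_out", "data": {
  "rows": [
    {"jaw": 0.0,"delta_pos": [0,0,0.002],"yaw": 0},
    {"jaw": 0.0,"delta_pos": [0,0,0.001],"yaw": 0},
    {"jaw": 0.0,"delta_pos": [0,0,0],"yaw": 0},
    {"jaw": 0.0,"delta_pos": [0,0,0],"yaw": 0}
  ]
}}

```text
time: 12.55
ee_pos: [0.5441, -0.2617, 0.419]
eef_rot: [0.707, 0.707, -0.0, 0.0]
ft_force: [0.7, 0.0, -4.9]
width: 0.0255
```

```bash
python3 st.py
```

```text
12.55 [ 0.5441 -0.2617  0.419 ] [ 0.72  0.04 -4.86] [-0.061 -0.108 -0.031] 0.0255 lidz 0.19304831739095282 [array([-0.   , -0.   , -0.062]), 'tool y at', np.float64(0.0), 'tilt', np.float64(0.0), 'yaw', np.float64(0.0)]
```

Emit:
{"op": "carry_out", "data": {
  "rows": [
    {"jaw": 0.0,"delta_pos": [0,0,0.001],"yaw": 0},
    {"jaw": 0.0,"delta_pos": [0,0,0.001],"yaw": 0},
    {"jaw": 0.0,"delta_pos": [0,0,0.001],"yaw": 0},
    {"jaw": 0.0,"delta_pos": [0,0,0],"yaw": 0},
    {"jaw": 0.0,"delta_pos": [0,0,0],"yaw": 0}
  ]
}}

```text
time: 13.05
ee_pos: [0.5441, -0.2617, 0.416]
eef_rot: [0.707, 0.707, -0.0, -0.0]
ft_force: [-0.3, 0.2, -5.6]
width: 0.0253
```

Emit:
{"op": "carry_out", "data": {
  "rows": [
    {"jaw": 0.0,"delta_pos": [0,0,0.001],"yaw": 0},
    {"jaw": 0.0,"delta_pos": [0,0,0],"yaw": 0},
    {"jaw": 0.0,"delta_pos": [0,0,0],"yaw": 0}
  ]
}}

```text
time: 13.35
ee_pos: [0.5441, -0.2617, 0.415]
eef_rot: [0.707, 0.707, -0.0, -0.0]
ft_force: [-0.5, -0.0, -5.0]
width: 0.0254
```

Emit:
{"op": "carry_out", "data": {
  "rows": [
    {"jaw": 0.0,"delta_pos": [0,0,0.001],"yaw": 0},
    {"jaw": 0.0,"delta_pos": [0,0,0],"yaw": 0},
    {"jaw": 0.0,"delta_pos": [0,0,0],"yaw": 0}
  ]
}}

```text
time: 13.65
ee_pos: [0.5441, -0.2617, 0.414]
eef_rot: [0.707, 0.707, -0.0, 0.0]
ft_force: [-0.1, 0.6, -5.6]
width: 0.0256
```

Emit:
{"op": "carry_out", "data": {
  "rows": [
    {"jaw": 0.0,"delta_pos": [0,0,0.001],"yaw": 0},
    {"jaw": 0.0,"delta_pos": [0,0,0],"yaw": 0},
    {"jaw": 0.0,"delta_pos": [0,0,0],"yaw": 0}
  ]
}}

```text
time: 13.95
ee_pos: [0.5442, -0.2617, 0.413]
eef_rot: [0.707, 0.707, -0.0, -0.0]
ft_force: [-1.7, -0.1, -5.0]
width: 0.0259
```

Emit:
{"op": "carry_out", "data": {
  "rows": [
    {"jaw": 0.0,"delta_pos": [0,0,0.0005],"yaw": 0},
    {"jaw": 0.0,"delta_pos": [0,0,0],"yaw": 0},
    {"jaw": 0.0,"delta_pos": [0,0,0],"yaw": 0}
  ]
}}

```text
time: 14.25
ee_pos: [0.5442, -0.2617, 0.4126]
eef_rot: [0.707, 0.707, -0.0, 0.0]
ft_force: [0.4, -0.8, -4.5]
width: 0.0253
```

Emit:
{"op": "carry_out", "data": {
  "rows": [
    {"jaw": 0.0,"delta_pos": [0,0,0.0005],"yaw": 0},
    {"jaw": 0.0,"delta_pos": [0,0,0],"yaw": 0},
    {"jaw": 0.0,"delta_pos": [0,0,0],"yaw": 0}
  ]
}}

```text
time: 14.55
ee_pos: [0.5442, -0.2617, 0.4123]
eef_rot: [0.707, 0.707, 0.0, 0.0]
ft_force: [-0.4, 0.7, -2.6]
width: 0.0258
```

Emit:
{"op": "carry_out", "data": {
  "rows": [
    {"jaw": 0.0,"delta_pos": [0,0,0.0005],"yaw": 0},
    {"jaw": 0.0,"delta_pos": [0,0,0],"yaw": 0},
    {"jaw": 0.0,"delta_pos": [0,0,0],"yaw": 0}
  ]
}}

```text
time: 14.85
ee_pos: [0.5442, -0.2617, 0.4119]
eef_rot: [0.707, 0.707, 0.0, 0.0]
ft_force: [-1.1, 0.6, 1.3]
width: 0.0254
```

```bash
python3 st.py
```

```text
14.85 [ 0.5442 -0.2617  0.4119] [-1.13  0.58  1.33] [ 0.09   0.163 -0.038] 0.0254 lidz 0.18594788801165765 [array([-0.    , -0.    , -0.0691]), 'tool y at', np.float64(0.0), 'tilt', np.float64(0.04), 'yaw', np.float64(0.0)]
```

Emit:
{"op": "carry_out", "data": {
  "rows": [
    {"jaw": 0.0,"delta_pos": [0,0,0],"yaw": 1.5},
    {"jaw": 0.0,"delta_pos": [0,0,0],"yaw": 1.5},
    {"jaw": 0.0,"delta_pos": [0,0,0],"yaw": 1},
    {"jaw": 0.0,"delta_pos": [0,0,0],"yaw": 0},
    {"jaw": 0.0,"delta_pos": [0,0,0],"yaw": 0}
  ]
}}

```text
time: 15.35
ee_pos: [0.5443, -0.2617, 0.4118]
eef_rot: [0.731, 0.682, 0.0, 0.0]
ft_force: [0.9, -0.4, 2.1]
width: 0.0256
```

```bash
python3 st.py
```

```text
15.35 [ 0.5443 -0.2617  0.4118] [ 0.9  -0.43  2.11] [-0.042 -0.129 -0.09 ] 0.0256 lidz 0.1857648853496114 [array([-0.    , -0.0001, -0.0692]), 'tool y at', np.float64(-4.0), 'tilt', np.float64(0.03), 'yaw', np.float64(-4.0)]
```

Emit:
{"op": "carry_out", "data": {
  "rows": [
    {"jaw": 0.0,"delta_pos": [0,0,0],"yaw": 1},
    {"jaw": 0.0,"delta_pos": [0,0,0],"yaw": 1},
    {"jaw": 0.0,"delta_pos": [0,0,0],"yaw": 0},
    {"jaw": 0.0,"delta_pos": [0,0,0],"yaw": 0}
  ]
}}

```text
time: 15.75
ee_pos: [0.5442, -0.2617, 0.4117]
eef_rot: [0.743, 0.669, 0.0, 0.0]
ft_force: [1.3, 0.9, 3.7]
width: 0.0256
```

```bash
python3 st.py
```

```text
15.75 [ 0.5442 -0.2617  0.4117] [1.3  0.85 3.75] [-0.023 -0.109 -0.011] 0.0256 lidz 0.1856716435436109 [array([-0.    , -0.    , -0.0693]), 'tool y at', np.float64(-6.0), 'tilt', np.float64(0.02), 'yaw', np.float64(-6.0)]
```

Emit:
{"op": "carry_out", "data": {
  "rows": [
    {"jaw": 0.0,"delta_pos": [0,0,0],"yaw": 1},
    {"jaw": 0.0,"delta_pos": [0,0,0],"yaw": 1},
    {"jaw": 0.0,"delta_pos": [0,0,0],"yaw": 0},
    {"jaw": 0.0,"delta_pos": [0,0,0],"yaw": 0}
  ]
}}

```text
time: 16.15
ee_pos: [0.5442, -0.2617, 0.4116]
eef_rot: [0.755, 0.656, 0.0, 0.0]
ft_force: [0.3, -0.4, 3.5]
width: 0.0256
```

```bash
python3 st.py
```

```text
16.15 [ 0.5442 -0.2617  0.4116] [ 0.25 -0.42  3.51] [-0.058 -0.112 -0.044] 0.0256 lidz 0.18562243369814344 [array([-0.    , -0.0001, -0.0694]), 'tool y at', np.float64(-8.0), 'tilt', np.float64(0.01), 'yaw', np.float64(-8.0)]
```

Emit:
{"op": "carry_out", "data": {
  "rows": [
    {"jaw": 0.0,"delta_pos": [0,0,0],"yaw": 1},
    {"jaw": 0.0,"delta_pos": [0,0,0],"yaw": 1}
  ]
}}

```text
time: 16.35
ee_pos: [0.5442, -0.2617, 0.4116]
eef_rot: [0.766, 0.642, 0.0, 0.0]
ft_force: [-0.4, 0.2, 4.2]
width: 0.0253
```

```bash
python3 st.py
```

```text
16.35 [ 0.5442 -0.2617  0.4116] [-0.35  0.17  4.24] [-0.046 -0.036  0.164] 0.0253 lidz 0.1855827788146733 [array([-0.    , -0.0001, -0.0694]), 'tool y at', np.float64(-10.08), 'tilt', np.float64(0.01), 'yaw', np.float64(-10.08)]
```

Emit:
{"op": "carry_out", "data": {
  "rows": [
    {"jaw": 0.0,"delta_pos": [0,0,0],"yaw": 1},
    {"jaw": 0.0,"delta_pos": [0,0,0],"yaw": 1}
  ]
}}

```text
time: 16.55
ee_pos: [0.5441, -0.2617, 0.4116]
eef_rot: [0.778, 0.629, -0.0, 0.0]
ft_force: [-0.7, 0.0, 3.7]
width: 0.0258
```

```bash
python3 st.py
python3 - <<'E'
from bench import cams
import cv2,numpy as np
w=cams.camera("wrist")["img"];s=cams.camera("scene")["img"]
f=lambda im,x0,y0,w,h:cv2.resize(im[y0:y0+h,x0:x0+w],(400,300),interpolation=cv2.INTER_CUBIC)
cv2.imwrite("pics/c6.png",np.hstack([f(w,0,0,640,480),f(s,150,140,160,120)]))
E
```

```text
16.55 [ 0.5441 -0.2617  0.4116] [-0.65  0.    3.69] [-0.05  -0.094  0.17 ] 0.0258 lidz 0.18560752279714818 [array([-0.    , -0.    , -0.0694]), 'tool y at', np.float64(-12.08), 'tilt', np.float64(0.01), 'yaw', np.float64(-12.08)]
```

View pics/c6.png

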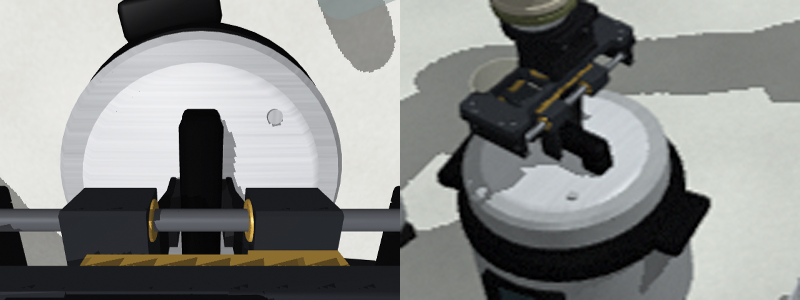

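Emit:
{"op": "carry_out", "data": {
  "rows": [
    {"jaw": 0.0,"delta_pos": [0,0,0],"yaw": 1},
    {"jaw": 0.0,"delta_pos": [0,0,0],"yaw": 1}
  ]
}}

```text
time: 16.85
ee_pos: [0.5442, -0.2617, 0.4116]
eef_rot: [0.788, 0.615, 0.0, 0.0]
ft_force: [0.6, -0.3, 4.3]
width: 0.0253
```

```bash
python3 st.py
```

```text
16.85 [ 0.5442 -0.2617  0.4116] [ 0.63 -0.26  4.28] [-0.042 -0.112  0.175] 0.0253 lidz 0.18557481953083507 [array([-0.    , -0.0001, -0.0694]), 'tool y at', np.float64(-14.07), 'tilt', np.float64(0.01), 'yaw', np.float64(-14.07)]
```

Emit:
{"op": "carry_out", "data": {
  "rows": [
    {"jaw": 0.0,"delta_pos": [0,0,0],"yaw": 1},
    {"jaw": 0.0,"delta_pos": [0,0,0],"yaw": 1}
  ]
}}

```text
time: 17.05
ee_pos: [0.5442, -0.2617, 0.4116]
eef_rot: [0.799, 0.601, 0.0, 0.0]
ft_force: [0.7, -0.6, 4.5]
width: 0.0257
```

```bash
python3 st.py
```

```text
17.05 [ 0.5442 -0.2617  0.4116] [ 0.74 -0.55  4.46] [-0.098 -0.038  0.133] 0.0257 lidz 0.1855703203635238 [array([-0.    , -0.    , -0.0694]), 'tool y at', np.float64(-16.08), 'tilt', np.float64(0.01), 'yaw', np.float64(-16.08)]
```

Emit:
{"op": "carry_out", "data": {
  "rows": [
    {"jaw": 0.0,"delta_pos": [0,0,0],"yaw": 1},
    {"jaw": 0.0,"delta_pos": [0,0,0],"yaw": 1}
  ]
}}

```text
time: 17.25
ee_pos: [0.5441, -0.2617, 0.4115]
eef_rot: [0.809, 0.587, -0.0, 0.0]
ft_force: [0.6, 0.6, 3.0]
width: 0.0257
```

```bash
python3 st.py
```

```text
17.25 [ 0.5441 -0.2617  0.4115] [0.58 0.62 3.02] [-0.085 -0.091  0.215] 0.0257 lidz 0.18551111798813688 [array([-0.    , -0.    , -0.0695]), 'tool y at', np.float64(-18.08), 'tilt', np.float64(0.0), 'yaw', np.float64(-18.08)]
```

Emit:
{"op": "carry_out", "data": {
  "rows": [
    {"jaw": 0.0,"delta_pos": [0,0,0],"yaw": 1},
    {"jaw": 0.0,"delta_pos": [0,0,0],"yaw": 1}
  ]
}}

```text
time: 17.45
ee_pos: [0.5442, -0.2616, 0.4113]
eef_rot: [0.819, 0.573, -0.0, -0.0]
ft_force: [0.7, -0.2, 1.5]
width: 0.0256
```

```bash
python3 st.py
```

```text
17.45 [ 0.5442 -0.2616  0.4113] [ 0.74 -0.21  1.45] [ 0.016 -0.232  0.407] 0.0256 lidz 0.18533842504502165 [array([-0.0001, -0.    , -0.0697]), 'tool y at', np.float64(-20.06), 'tilt', np.float64(0.01), 'yaw', np.float64(-20.06)]
```

Emit:
{"op": "carry_out", "data": {
  "rows": [
    {"jaw": 0.0,"delta_pos": [0,0,0.0001],"yaw": 0.6},
    {"jaw": 0.0,"delta_pos": [0,0,0.0001],"yaw": 0.6}
  ]
}}

```text
time: 17.65
ee_pos: [0.5442, -0.2616, 0.4112]
eef_rot: [0.825, 0.565, -0.0, -0.0]
ft_force: [0.3, -0.3, 1.8]
width: 0.0251
```

```bash
python3 st.py
```

```text
17.65 [ 0.5442 -0.2616  0.4112] [ 0.28 -0.28  1.8 ] [ 0.014 -0.192  0.498] 0.0251 lidz 0.18519832922077803 [array([-0.0001, -0.    , -0.0698]), 'tool y at', np.float64(-21.23), 'tilt', np.float64(0.01), 'yaw', np.float64(-21.23)]
```

Emit:
{"op": "carry_out", "data": {
  "rows": [
    {"jaw": 0.0,"delta_pos": [0,0,0.0],"yaw": 0.3}
  ]
}}

```text
time: 17.75
ee_pos: [0.5442, -0.2616, 0.4112]
eef_rot: [0.827, 0.563, -0.0, -0.0]
ft_force: [0.6, -0.9, 2.7]
width: 0.0258
```

```bash
python3 st.py
```

```text
17.75 [ 0.5442 -0.2616  0.4112] [ 0.61 -0.91  2.68] [-0.016 -0.182  0.533] 0.0258 lidz 0.18517674064851627 [array([-0.0001, -0.    , -0.0698]), 'tool y at', np.float64(-21.51), 'tilt', np.float64(0.01), 'yaw', np.float64(-21.51)]
```

Emit:
{"op": "carry_out", "data": {
  "rows": [
    {"jaw": 0.0,"delta_pos": [0,0,0.0],"yaw": 0},
    {"jaw": 0.0,"delta_pos": [0,0,0.0],"yaw": 0}
  ]
}}

```text
time: 17.95
ee_pos: [0.5442, -0.2616, 0.4112]
eef_rot: [0.827, 0.563, -0.0, -0.0]
ft_force: [1.0, -0.2, 1.3]
width: 0.0256
```

```bash
python3 st.py
```

```text
17.95 [ 0.5442 -0.2616  0.4112] [ 1.01 -0.18  1.29] [ 0.047 -0.262  0.386] 0.0256 lidz 0.18515283468330565 [array([-0.0001, -0.0001, -0.0698]), 'tool y at', np.float64(-21.48), 'tilt', np.float64(0.02), 'yaw', np.float64(-21.48)]
```

Emit:
{"op": "carry_out", "data": {
  "rows": [
    {"jaw": 0.03,"delta_pos": [0,0,0],"yaw": 0},
    {"jaw": 0.04,"delta_pos": [0,0,0],"yaw": 0},
    {"jaw": 0.06,"delta_pos": [0,0,0],"yaw": 0},
    {"jaw": 0.08,"delta_pos": [0,0,0],"yaw": 0},
    {"jaw": 0.08,"delta_pos": [0,0,0],"yaw": 0},
    {"jaw": 0.08,"delta_pos": [0,0,0],"yaw": 0},
    {"jaw": 0.08,"delta_pos": [0,0,0],"yaw": 0}
  ]
}}

```text
time: 18.65
ee_pos: [0.5441, -0.2617, 0.4114]
eef_rot: [0.827, 0.563, 0.0, 0.0]
ft_force: [0.0, -1.2, 0.3]
width: 0.0698
```

```bash
python3 st.py
python3 - <<'E'
from bench import cams
import cv2
cv2.imwrite("pics/w7.png",cams.camera("wrist")["img"])
E
```

```text
18.65 [ 0.5441 -0.2617  0.4114] [ 0.01 -1.19  0.31] [-0.054 -0.074 -0.062] 0.0698 lidz 0.18537019529093854 [array([-0.    , -0.    , -0.0696]), 'tool y at', np.float64(-21.5), 'tilt', np.float64(0.01), 'yaw', np.float64(-21.5)]
```

View pics/w7.png

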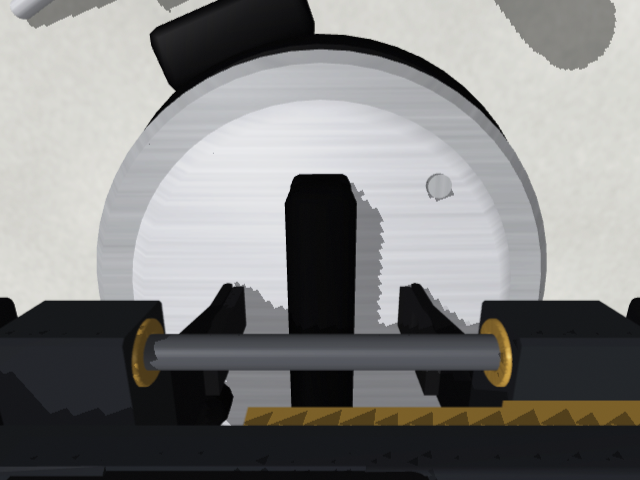

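Emit:
{"op": "carry_out", "data": {
  "rows": [
    {"jaw": 0.08,"delta_pos": [0,0,-0.005],"yaw": 0},
    {"jaw": 0.08,"delta_pos": [0,0,-0.015],"yaw": 0},
    {"jaw": 0.08,"delta_pos": [0,0,-0.03],"yaw": 0},
    {"jaw": 0.08,"delta_pos": [0,0,-0.04],"yaw": 0},
    {"jaw": 0.08,"delta_pos": [0,0,-0.04],"yaw": 0},
    {"jaw": 0.08,"delta_pos": [-0.03,0,-0.03],"yaw": 0},
    {"jaw": 0.08,"delta_pos": [-0.04,0,-0.01],"yaw": 0},
    {"jaw": 0.08,"delta_pos": [-0.02,0,0],"yaw": 0},
    {"jaw": 0.08,"delta_pos": [0,0,0],"yaw": 0},
    {"jaw": 0.08,"delta_pos": [0,0,0],"yaw": 0}
  ]
}}

```text
time: 19.7
ee_pos: [0.5111, -0.3452, 0.5821]
eef_rot: [0.827, 0.563, 0.0, 0.0]
ft_force: [-0.4, 0.2, -0.6]
width: 0.0799
```

```bash
python3 st.py
python3 - <<'E'
from bench import cams
import cv2,numpy as np
from h import *
c=cams.camera("wrist"); w=c["img"];s=cams.camera("scene")["img"]
x=[.5448,-.2623]
im=w.copy()
for z in(.185,.211): cv2.polylines(im,[(proj(c,circ(*x,.11,z))*16).round().astype(np.int32)],True,(0,0,255),1,cv2.LINE_AA,4)
f=lambda im,x0,y0,w,h:cv2.resize(im[y0:y0+h,x0:x0+w],(400,300),interpolation=cv2.INTER_CUBIC)
cv2.imwrite("pics/c8.png",np.hstack([f(im,0,0,640,480),f(s,130,140,200,150)]))
m=((w.max(2)<45)); m[285:]=0; m[:, :200]=0; m[:,450:]=0
l,st,ce=blackrect(c,m,0)
for k in range(1,len(st)):
    if st[k][4]>300:
        W=unproj(c,np.argwhere(l==k)[:,::-1],.25)[:,:2]; cc=W.mean(0);u=np.linalg.svd(W-cc,full_matrices=False)[2][0]
        print(st[k],cc,np.degrees(np.arctan2(u[1],u[0]))%180)
E
```

```text
19.7 [ 0.5111 -0.3452  0.5821] [-0.44  0.22 -0.58] [ 0.024 -0.122  0.022] 0.0799 lidz 0.3561454558597892 [array([0.0897, 0.    , 0.1012]), 'tool y at', np.float64(-21.51), 'tilt', np.float64(0.05), 'yaw', np.float64(-21.51)]
[ 303   23   36  168 5601] [ 0.54580273 -0.25914235] 68.74386288588443
[ 319  127  131  137 2191] [ 0.54689448 -0.3689021 ] 14.091975150334548
[243 165  26  26 527] [ 0.47780236 -0.28939436] 11.498449547796525
[383 264  67  21 456] [ 0.56910679 -0.40945888] 166.2281211000481
```

View pics/c8.png

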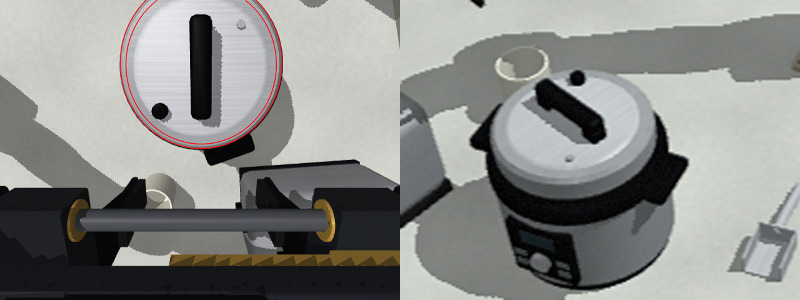

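```bash
python3 -c "
from bench import job
print(job.close_job())"
```

```text
the job is handed in; nothing more can be done
None
```

I closed the cooker with the steel lid and handed the job in at about 20 s. I gripped the lid by its handle, lowered it onto the pot with its lugs in the gaps, and turned it about 21.5° clockwise. I sank the tool with the lid once the ramps took hold at about 18°. Then I let go and moved the arm clear.

**Tightness:** the twist read 0.53 N m at the end of the turn and 0.39 N m at rest, with 1 to 3 N of push down. After I let go, the twist sensor read about -0.06 N m, so the true final twist may have been nearer 0.59 N m. That is slightly above the 0.55 snug limit but well below the 0.8 that counts as forced. The force on the lugs can't be measured directly; from how far the lid sank I estimate 9 to 12 N, inside the 7 to 17 N wanted.

**Fit:** in the last pictures the lid lies centred on the pot to within a few millimetres. It did not turn back on release: the handle lies at 68.7° against 68.5° for the tool. Lid height was about 185 mm when I let go, and it looks level.

**Surroundings:** the gripper is clear of everything, and I touched nothing else on the bar. I did not measure the other things again at the end.

**Check that failed:** the network did not find the lid while it hung in the gripper. I relied on the fit made just after gripping it and on the forces during lowering.

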